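# Hold a hinge leaf in line for its pin

## Task

The hinge of the prep-room bench flap is being put back together: take the steel leaf with the thick single knuckle out of its white rack and lower it, upright, between the two knuckles of the leaf clamped in the blue jamb block, pushing the sprung gauge foot down until its red pointer is level with the green line and all three knuckle holes are in line for the pin. Finish while still holding it there, steady in the gripper; do not let go. Go in gently without ramming the jamb, and leave the brass leaf and everything else on the bench where it is.

Things in the scene. Friction and masses are not known exactly. Their poses are not given: they have to be found in the camera images.
- leaf: Loose STEEL hinge leaf, about 0.36 kg, upright in a white rack. Origin: lowest point of its knuckle, mid-length; z up the plate, y along the knuckle hole, x square to the plate; same if turned half round about z. Plate 8 thick (x), 60 wide (y), from 34 to 104 above origin, a 34 wide neck, then one knuckle: 26 outside diameter, 13 hole, 36 long, hole axis 13 above origin.
- leaf_bore (a point): Centre of the steel leaf's knuckle hole, 13 above the leaf's origin, axes as the leaf's; 29 above the bench in the rack (leaf origin 16).
- leaf_top (a point): Middle of the steel leaf's top edge, 104 above its origin, 120 above the bench in the rack. The upper 45 of the plate stands free there: pinch its 8 thickness from above (fingers closing along x) and lift straight up at least 40 to leave the rack's slots.
- jamb: Fixed blue block 70 (x) x 150 (y) x 55 high on a dark base plate 130 x 170. Origin under its middle. A steel leaf clamped upright in it carries two knuckles (26 diameter, 13 hole, 38 long), axis along y, 100 above the bench; the gap between them is 44 wide (y -22 to 22), open above. At local x = 60 stand a guide post and (y 11 to 45) a white scale plate, up to 121 high; the rest is below 114.
- jamb_axis (a point): Middle of the jamb's gap on the clamped leaf's hole axis, 100 above the bench; the hole axis is its y. The loose leaf's hole must come to this point, its plate standing up above it.
- gauge (a joint): Sprung gauge foot (red, 22 x 22) in the jamb's gap; slides down, springs back. Value in m: 0 = up (foot top 97 above the bench), 0.018 = fully down. With the knuckle resting on it 0.010 is where the holes are in line (foot top 87, red pointer at the green line of the scale). Pushes up with about 1 N at the top, 1.5 N at the mark: too little to carry the leaf.
- rack_a: Fixed white rack holding the steel leaf; base 70 x 100, two end posts 75 high with 10.5 wide slots, the plate standing along its y. Origin under the middle.
- rack_b: Identical fixed white rack, holding the brass leaf. Which of the two stands on the left varies.
- odd_leaf: BRASS leaf of another hinge, similar plate 60 wide and 8 thick, with a thin knuckle (18 diameter, 20 long); top 120 above the bench. Leave it alone.
- tray: Fixed white plastic tray 180 x 130 x 30 on the right, the pin in it.
- hinge_pin: Steel hinge pin, 8 diameter, 135 long, with a square head, lying in the white tray for a colleague to push in later. Leave it alone.
- bottle: Amber bottle, 60 diameter, 150 high. Leave it alone.
- beaker: Open steel beaker, 72 diameter, 85 high. Leave it alone.
- jar: White jar with a blue cap, 64 diameter, 80 high. Leave it alone.
- screwdriver: Screwdriver lying on the left of the bench. Leave it alone.
- swab_box: Cardboard box 90 x 130 x 70 high. Leave it alone.
Not all that is in view belongs to the job. Several things have the shape of the leaf; the one meant has the colours described above.

How it is judged (in metres and radians):
On the way, in this order (a step that is already met when the one before it is completed fails the run):
1. the steel leaf is held in the gripper, lifted clear of its rack (contact force between the fingers and leaf above 2 N and height (world z) of leaf above 0.055 m), for 0.1 s.
2. the held leaf's knuckle is in the jamb's gap and has started to push the gauge foot down (contact force between the fingers and leaf above 2 N and horizontal distance between leaf_bore and jamb_axis below 0.009 m and value of joint gauge above 0.002 m and contact force between leaf and jamb above 0.3 N), for 0.05 s.
At the end, for the whole second after the job is handed in: Gripper still holds the steel leaf (over 2 N), still, upright within 0.08 rad; its hole within 3.5 mm of the jamb axis sideways and in height, 6 mm along it, parallel within 0.06 rad; gauge 10 mm down within 4 mm; leaf presses the jamb under 8 N; robot does not touch the jamb (contact force between the fingers and leaf above 2 N and x of leaf_bore in the frame of jamb_axis between -0.0035 and 0.0035 m and y of leaf_bore in the frame of jamb_axis between -0.006 and 0.006 m and z of leaf_bore in the frame of jamb_axis between -0.0035 and 0.0035 m and angle between the y axis of leaf and the y axis of jamb, either way round below 0.06 rad and angle between leaf's own z axis and vertical below 0.08 rad and value of joint gauge between 0.006 and 0.014 m and linear speed of leaf below 0.01 m/s and angular speed of leaf below 0.1 rad/s and contact force between leaf and jamb below 8 N and contact force between each of the arm, the fingers and jamb below 0.5 N); the arm keeps its last pose, push and grip.
It fails at once if the jamb is rammed with the leaf (more than 25 N) (contact force between leaf and jamb above 25 N).
It fails at once if the robot pushes on the jamb or its gauge (more than 10 N) (contact force between any of the fingers, the arm and jamb above 10 N).
It fails at once if a bystander (brass leaf, pin, bottle, beaker, jar, screwdriver, box) is moved more than 20 mm (distance of any of odd_leaf, hinge_pin, bottle, beaker, jar, screwdriver, swab_box from where it was at the start of the episode above 0.02 m).
It also fails if it takes over 34 s, if anything falls off the work surface, if the arm or the gripper's body presses on something with over 40 N, if the wrist force passes 120 N, or if a joint passes its speed limit or range.

## Robot

A 6-joint arm with a two-finger parallel gripper is mounted at the origin on the work surface. World frame = base frame: x ahead of the robot, y to its left, z up, the work surface at z = 0. Lengths are in m, angles in degrees, forces in N, time in s.
With the tool pointing down it reaches from about 0.35 to 0.875 m from the base axis. Payload 4.2 kg.
Tool frame: the origin (TCP) lies at the centre of the arm's flange, where the gripper is bolted on; the fingertips stand 182 mm ahead of it and the grasp point (between the pads) lies 164 mm ahead of it; z points along the fingers, y is the line along which they close (so a half turn about z gives the same grasp; the last joint's range is limited). The gripper opens to 87 mm and grips with 3 to 60 N. Pads are 19 mm wide; open, the fingers measure 117 mm over their backs; the gripper's body (75 mm by 190 mm) begins 51 mm behind the grasp point.
Start: joints at [78.587, 22.042, 0.453, 0, -68.411, -14.817], TCP at [0.276, 0.561, 0.405] pointing down, gripper open.
Joint ranges: [-179.83, 179.83], [-69.29, 118.12], [-61.27, 80.66], [-181.25, 117.63], [-171.15, -9.14], [-177.46, 177.46]. Speed limits (degrees/s): [159.86, 159.86, 180, 180, 180, 180].

## Interface

Orientations are given as a 3x3 rotation matrix whose columns are the frame's x, y, z axes.
In Python, from rig import * gives the robot as it stands.
- The arm moves only by the tool apply_moves, never from a script. Its argument "commands" is a list of rows, each an object of numbers: "dx", "dy", "dz": the shift along the world's x, y, z in m; "rx", "ry", "rz": the turn, a rotation vector about the world's x, y, z in degrees. In form: [{"dx": .., "dy": .., "dz": .., "rx": .., "ry": .., "rz": ..}, ...]. A call has 1 to 10 rows; each row is the pose to reach, as a shift and turn from the pose commanded when the call began; what a row does not reach only later rows make up. A row lasts 1/12 s, in which the tool goes at most 41.7 mm and 7.16 degrees, less where a joint would pass 70% of its speed; a pose out of reach is approached as far as the arm can. A call with a gripper value outside its range is refused whole. "fingers" is the opening, from -1 (shut) to 1 (fully open), set as the call begins (left out, the last holds). The fingers move at their own pace and stop on an object; "force" is the grip in N (left out, the last holds). Time passes only in rows, so rows that repeat a pose let the fingers close. It gives the time, the measured TCP pose, the force, the opening and the grip force at its end, in the units of the state.
- state(): the state, without advancing time (a new reading comes with each control period).
- grab_frame(name): name is "side" or "top"; returns a dict with "img" (400x640x3 uint8, blue, green, red), "depth" (400x640 float32, m along the optical axis (not along the pixel's ray), 0 where there is no reading), "fx", "fy", "cx", "cy" (pixels), "eye" and "rotation" of the camera in the world. Camera axes: x right, y down, z forward; pixel columns grow to the right and rows downward; lengths in m; the calibration is good to about 2 mm. A picture is of the moment at which its call begins.
- close_job(): hands the job in; it is judged then, once.
The state is a dict: "clock": time; "q": joint angles; "joint_velocities": joint speeds; "tau": joint torques, N m; "eef_pos": TCP position; "ee_rot": TCP orientation; "ft_force": force on the tool from outside, world axes, zero at the start; "moment": the same for the moment, N m; "opening": finger opening in m; "grip_force": force on a finger pad.
Only numpy, scipy, OpenCV 4.12 (cv2) and the standard library are available. Lean on these libraries where they do the work, as an engineer would, in place of code of your own. Each camera call takes 0.05 s, during which the arm holds its last target. There are 200 camera calls.

## Working session

There is one attempt and no reset: what is moved stays moved. The work goes in short steps, Python scripts to look and compute and a tool call to move; the robot and the scene stay as the last step left them, time stands still between calls to the robot, and variables do not carry over. Pictures are saved under pics/ and viewed, at most 10 in all, crops included, and the job is handed in when it is done.

Besides the shell and the picture viewer there is one more tool, called after "Emit:" as name(argument=value, ...) on one line, values as JSON. apply_moves: Moves the arm, as the interface text tells. Its arguments: {"type":"object","properties":{"commands":{"type":"array"},"fingers":{"type":"number"},"force":{"type":"number"}},"required":["commands"]}

```bash
mkdir -p pics; cat > h.py <<'E'
from rig import *
import numpy as np, cv2
def cloud(f):
    d=f["depth"]; v,u=np.mgrid[:d.shape[0],:d.shape[1]]
    p=np.stack([(u-f["cx"])/f["fx"]*d,(v-f["cy"])/f["fy"]*d,d],-1)
    return p@np.array(f["rotation"]).T+np.array(f["eye"])
E
python3 - <<'E'
from h import *
for n in("top","side"):
    f=grab_frame(n); cv2.imwrite(f"pics/{n}0.png",f["img"]); np.savez(f"{n}0.npz",**f)
    print(n,f["eye"],f["rotation"],f["fx"],f["cx"],f["cy"])
print(state())
E
```

```text
top [ 4.69344074e-01 -1.14605540e-03  1.49927967e+00] [[-0.02448551 -0.99629115  0.08248878]
 [-0.99968423  0.02486774  0.00360939]
 [-0.00564731 -0.08237436 -0.99658546]] 422.83865398858035 317.7886182374761 194.93345517760258
side [ 0.24149959 -0.73153268  0.8890848 ] [[ 0.91369512 -0.28307009  0.2916034 ]
 [-0.406392   -0.64099391  0.65113159]
 [ 0.00260013 -0.71344105 -0.70071043]] 404.499829199579 321.0344074768873 195.31706656472377
{'clock': 0.1, 'q': array([ 7.85860509e+01,  2.20873226e+01,  3.87111105e-01, -2.28238163e-02,
       -6.84118211e+01, -1.48177355e+01]), 'joint_velocities': array([-0.03258627, -0.14648718,  0.24753735,  0.111961  , -0.03475978,
        0.13173576]), 'tau': array([ 8.20010591e-04, -3.91690028e+01,  1.87935930e+01,  4.23185930e+00,
        1.34727691e-02, -7.43927876e-05]), 'eef_pos': array([0.27613443, 0.56049327, 0.40376151]), 'ee_rot': array([[ 8.96949180e-01, -4.42133018e-01, -7.50029736e-04],
       [-4.42133631e-01, -8.96947298e-01, -1.84333714e-03],
       [ 1.42263066e-04,  1.98499310e-03, -9.99998020e-01]]), 'ft_force': array([-1.00277681, -0.22644491, -0.50687282]), 'moment': array([ 0.03285089, -0.01330836, -0.02782753]), 'grip_force': 0.0, 'opening': 0.0870545897198841}
```

View pics/top0.png

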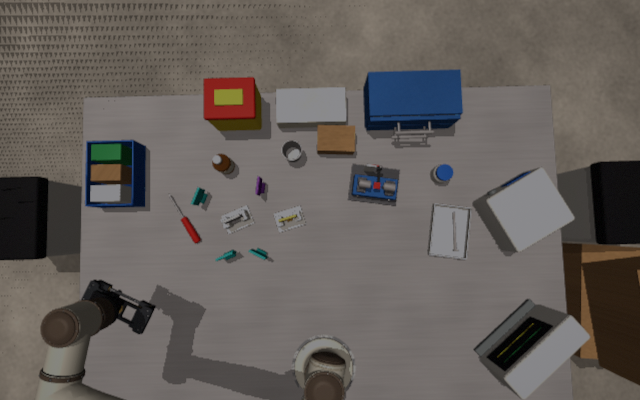

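View pics/side0.png

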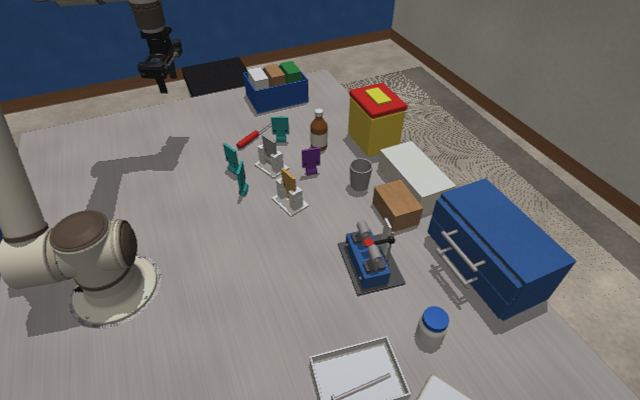

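The steel leaf is in the left rack, at top-view pixel (236,217). The brass leaf is at (289,217), and the jamb at (376,186) with the gauge foot at about (377,185). Next I'll measure these.

```bash
python3 - <<'E'
from h import *
def fit(p,l):
    xy=p[:,:2].astype(np.float32); r=cv2.minAreaRect(xy*1000); print(l,len(p),"med",np.round(np.median(p,0),4),"rect",np.round(r[0],1),np.round(r[1],1),round(r[2],1))
    c=xy-xy.mean(0); w,v=np.linalg.eigh(c.T@c); print("   mean",xy.mean(0).round(4),"axis deg",np.degrees(np.arctan2(v[1,1],v[0,1])).round(2))
F={n:dict(np.load(n+"0.npz")) for n in("top","side")}
C={n:cloud(F[n]) for n in F}
T=C["top"]
a=T[200:236,215:260].reshape(-1,3); 
for lo,hi in((.003,.03),(.06,.09),(.1,.13)): fit(a[(a[:,2]>lo)&(a[:,2]<hi)],f"rackA {lo}")
c0=np.median(a[(a[:,2]>.1)],0)
S=C["side"].reshape(-1,3); s=S[(np.hypot(*(S[:,:2]-c0[:2]).T)<.07)]
for lo,hi in((.003,.03),(.06,.078),(.082,.13),(.112,.13)): 
    q=s[(s[:,2]>lo)&(s[:,2]<hi)]
    if len(q)>5: fit(q,f"sideA {lo}")
j=T[155:212,340:412].reshape(-1,3); im=F["top"]["img"][155:212,340:412].reshape(-1,3).astype(int)
z=j[:,2]; blue=(im[:,0]>im[:,2]+40)&(z>.045)&(z<.065)
fit(j[blue],"blue"); fit(j[(z>.003)&(z<.03)],"base"); fit(j[(z>.098)&(z<.118)],"knuck"); fit(j[z>.117],"post")
red=(im[:,2]>im[:,0]+60)&(im[:,2]>im[:,1]+60); fit(j[red],"red"); print(np.round(j[red],3).tolist()[:20])
cj=np.median(j[red],0); I=F["side"]["img"].reshape(-1,3).astype(int)
m=np.hypot(*(S[:,:2]-cj[:2]).T)<.12; s=S[m]; I=I[m]; z=s[:,2]
fit(s[(I[:,0]>I[:,2]+40)&(z>.045)&(z<.065)],"Sblue"); fit(s[(z>.003)&(z<.03)],"Sbase"); fit(s[(z>.105)&(z<.115)],"Sknuck");fit(s[z>.117],"Spost")
red=(I[:,2]>I[:,0]+60)&(I[:,2]>I[:,1]+60); fit(s[red],"Sred")
def crop(n,u,v,w,h,k): return cv2.resize(F[n]["img"][v:v+h,u:u+w],None,fx=k,fy=k,interpolation=2)
cv2.imwrite("pics/c1.png",np.hstack([crop("top",205,195,60,50,6),crop("top",345,155,65,50,6)]))
E
```

```text
rackA 0.003 501 med [0.5136 0.2906 0.0067] rect [520.4 291.8] [158.  123.7] 88.6
   mean [0.5178 0.2887] axis deg 79.7
rackA 0.06 132 med [0.5166 0.2711 0.0745] rect [516.  290.3] [34.5 86.5] 21.8
   mean [0.5162 0.2858] axis deg 113.75
rackA 0.1 56 med [0.5154 0.2886 0.1188] rect [515.5 290.6] [ 8. 60.] 22.5
   mean [0.5156 0.2893] axis deg 111.36
sideA 0.003 289 med [0.5021 0.268  0.0082] rect [499.8 275.8] [ 82.3 119.1] 45.7
   mean [0.5056 0.2729] axis deg 126.43
sideA 0.06 158 med [0.5132 0.269  0.0718] rect [515.  286.6] [36.4 89.6] 21.5
   mean [0.5137 0.2771] axis deg 118.47
sideA 0.082 148 med [0.5135 0.2826 0.1046] rect [514.2 287.5] [10.7 64.2] 20.9
   mean [0.5139 0.284 ] axis deg 113.02
sideA 0.112 51 med [0.5141 0.2846 0.118 ] rect [514.6 287.6] [ 9.8 64.2] 21.5
   mean [0.5142 0.285 ] axis deg 111.78
blue 434 med [ 0.6044 -0.1868  0.0552] rect [ 614.6 -192. ] [148.8  69.1] 81.5
   mean [ 0.6118 -0.1876] axis deg 79.95
base 1067 med [ 0.6503 -0.1931  0.0067] rect [ 631.  -202.5] [253.9 200.6] 88.5
   mean [ 0.63   -0.1949] axis deg 91.37
knuck 215 med [ 0.6159 -0.1908  
[... 703 characters left out ...]
, [0.613, -0.187, 0.102], [0.614, -0.191, 0.098], [0.614, -0.194, 0.097], [0.614, -0.198, 0.091]]
Sblue 575 med [ 0.5951 -0.2053  0.0541] rect [ 613.4 -195.6] [150.3  70.6] 80.8
   mean [ 0.5994 -0.2092] axis deg 90.85
Sbase 1246 med [ 0.5934 -0.2326  0.0077] rect [ 612.6 -191.9] [225.1 225.3] 46.6
   mean [ 0.6138 -0.221 ] axis deg 115.58
Sknuck 254 med [ 0.6131 -0.1924  0.1103] rect [ 638.7 -198.5] [119.8  75.2] 82.3
   mean [ 0.6189 -0.1974] axis deg 75.64
Spost 34 med [ 0.6758 -0.1808  0.1188] rect [ 654.1 -207.1] [108.8  28.2] 48.0
   mean [ 0.6739 -0.1818] axis deg 55.84
Sred 63 med [ 0.6131 -0.1948  0.0961] rect [ 616.9 -184. ] [44.4 23.3] 77.1
   mean [ 0.6134 -0.1932] axis deg 78.53
```

View pics/c1.png

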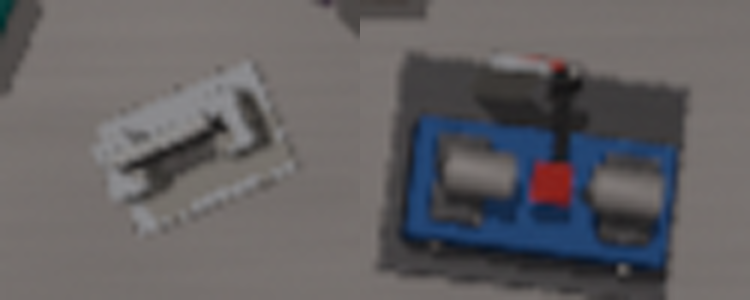

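The crop shows the steel plate in the left rack, with its y axis at about 112°. The jamb is turned about -9°, and its scale post is on the +x side. I'm moving above the leaf now.

Emit:
apply_moves(commands=[{"dx": 0.024, "dy": -0.027, "dz": -0.004, "rz": -4.2}, {"dx": 0.048, "dy": -0.054, "dz": -0.008, "rz": -8.4}, {"dx": 0.072, "dy": -0.082, "dz": -0.012, "rz": -12.6}, {"dx": 0.096, "dy": -0.109, "dz": -0.016, "rz": -16.8}, {"dx": 0.12, "dy": -0.136, "dz": -0.02, "rz": -21}, {"dx": 0.143, "dy": -0.163, "dz": -0.024, "rz": -25.2}, {"dx": 0.167, "dy": -0.19, "dz": -0.028, "rz": -29.4}, {"dx": 0.191, "dy": -0.218, "dz": -0.032, "rz": -33.6}, {"dx": 0.215, "dy": -0.245, "dz": -0.036, "rz": -37.8}, {"dx": 0.239, "dy": -0.272, "dz": -0.04, "rz": -42}], fingers=0.3, force=30)

```text
validation failed for argument at $.co...
```

Emit:
apply_moves(commands=[{"dz": 0}, {"dz": 0}, {"dz": 0}])

```text
validation failed for argument at $.co...
```

```bash
python3 - <<'E'
from h import *
s=state(); R=s["ee_rot"]; print(s["clock"],s["eef_pos"],R[:,1],R[:,2],s["opening"],s["ft_force"],s["q"])
print("grasp",s["eef_pos"]+.164*R[:,2])
for n in("top","side"):
    f=grab_frame(n); cv2.imwrite(f"pics/{n}1.png",f["img"])
    if n=="side": cv2.imwrite("pics/c2.png",cv2.resize(f["img"][70:230,190:370],None,fx=3.5,fy=3.5,interpolation=2))
E
```

```text
0.1 [0.27613443 0.56049327 0.40376151] [-0.44213302 -0.8969473   0.00198499] [-7.50029736e-04 -1.84333714e-03 -9.99998020e-01] 0.0870545897198841 [-1.00277681 -0.22644491 -0.50687282] [ 7.85860509e+01  2.20873226e+01  3.87111105e-01 -2.28238163e-02
 -6.84118211e+01 -1.48177355e+01]
grasp [0.27601143 0.56019097 0.23976183]
```

View pics/c2.png

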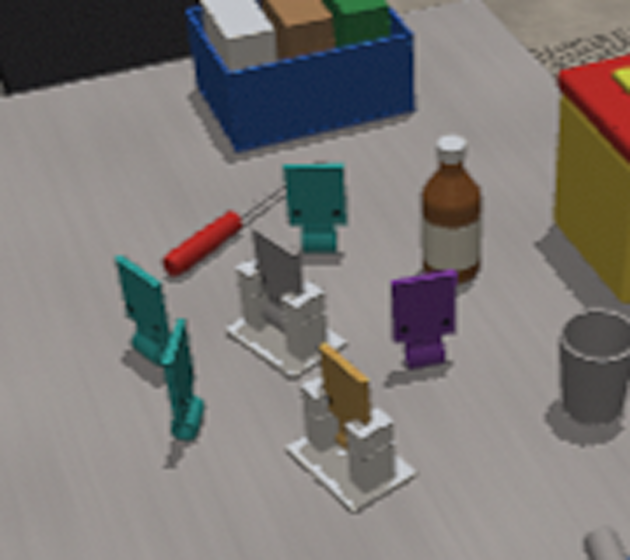

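The moves were refused, probably because each row needs all six keys, so the arm hasn't moved. The picture shows the leaf upright with free space around it. I'll resend complete rows.

Emit:
apply_moves(commands=[{"dx": 0.024, "dy": -0.027, "dz": -0.004, "rx": 0, "ry": 0, "rz": -4.2}, {"dx": 0.048, "dy": -0.054, "dz": -0.008, "rx": 0, "ry": 0, "rz": -8.4}, {"dx": 0.072, "dy": -0.082, "dz": -0.012, "rx": 0, "ry": 0, "rz": -12.6}, {"dx": 0.096, "dy": -0.109, "dz": -0.016, "rx": 0, "ry": 0, "rz": -16.8}, {"dx": 0.12, "dy": -0.136, "dz": -0.02, "rx": 0, "ry": 0, "rz": -21}, {"dx": 0.143, "dy": -0.163, "dz": -0.024, "rx": 0, "ry": 0, "rz": -25.2}, {"dx": 0.167, "dy": -0.19, "dz": -0.028, "rx": 0, "ry": 0, "rz": -29.4}, {"dx": 0.191, "dy": -0.218, "dz": -0.032, "rx": 0, "ry": 0, "rz": -33.6}, {"dx": 0.215, "dy": -0.245, "dz": -0.036, "rx": 0, "ry": 0, "rz": -37.8}, {"dx": 0.239, "dy": -0.272, "dz": -0.04, "rx": 0, "ry": 0, "rz": -42}], fingers=0.3, force=30)

```text
clock: 1.03
eef_pos: [0.516, 0.2871, 0.3645]
ee_rot: [[0.368, -0.93, -0.0], [-0.93, -0.368, -0.0], [-0.0, 0.0, -1.0]]
ft_force: [0.3, 0.1, 0.1]
opening: 0.0567
grip_force: 0.0
```

Emit:
apply_moves(commands=[{"dx": 0, "dy": 0, "dz": -0.015, "rx": 0, "ry": 0, "rz": 0}, {"dx": 0, "dy": 0, "dz": -0.03, "rx": 0, "ry": 0, "rz": 0}, {"dx": 0, "dy": 0, "dz": -0.045, "rx": 0, "ry": 0, "rz": 0}, {"dx": 0, "dy": 0, "dz": -0.055, "rx": 0, "ry": 0, "rz": 0}, {"dx": 0, "dy": 0, "dz": -0.055, "rx": 0, "ry": 0, "rz": 0}, {"dx": 0, "dy": 0, "dz": -0.055, "rx": 0, "ry": 0, "rz": 0}])

```text
clock: 1.53
eef_pos: [0.5152, 0.2888, 0.3094]
ee_rot: [[0.371, -0.929, -0.001], [-0.929, -0.371, -0.001], [0.001, 0.001, -1.0]]
ft_force: [-0.7, 0.5, -0.6]
opening: 0.0565
grip_force: 0.0
```

```bash
python3 - <<'E'
from h import *
s=state(); R=s["ee_rot"]; print(s["clock"],s["eef_pos"],R[:,1],R[:,2],s["opening"])
print("grasp",s["eef_pos"]+.164*R[:,2])
f=grab_frame("side"); cv2.imwrite("pics/c3.png",cv2.resize(f["img"][90:200,210:330],None,fx=5,fy=5,interpolation=2))
E
```

```text
1.5333 [0.51520622 0.28881235 0.3094473 ] [-9.28511339e-01 -3.71302985e-01  8.86686641e-04] [-5.60373002e-04 -9.86723506e-04 -9.99999356e-01] 0.05651239238676852
grasp [0.51511432 0.28865052 0.1454474 ]
```

View pics/c3.png

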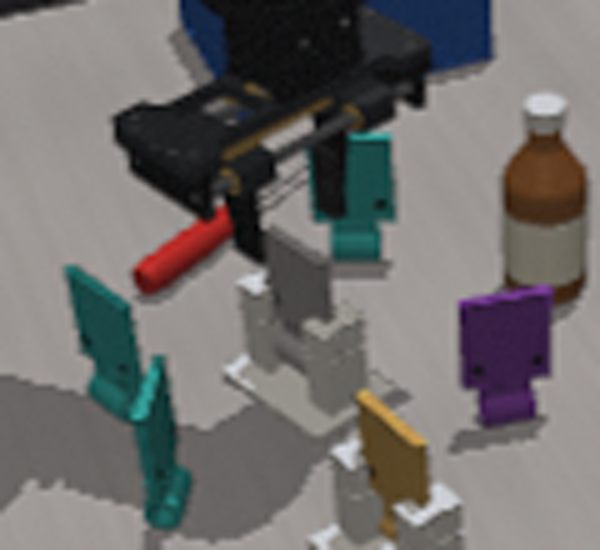

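The fingers straddle the plate, at about (290,260) in the crop, so I'll descend and close.

Emit:
apply_moves(commands=[{"dx": 0, "dy": 0, "dz": -0.012, "rx": 0, "ry": 0, "rz": 0}, {"dx": 0, "dy": 0, "dz": -0.024, "rx": 0, "ry": 0, "rz": 0}, {"dx": 0, "dy": 0, "dz": -0.036, "rx": 0, "ry": 0, "rz": 0}, {"dx": 0, "dy": 0, "dz": -0.043, "rx": 0, "ry": 0, "rz": 0}, {"dx": 0, "dy": 0, "dz": -0.043, "rx": 0, "ry": 0, "rz": 0}])

```text
clock: 2.0
eef_pos: [0.5149, 0.2887, 0.2661]
ee_rot: [[0.371, -0.929, -0.001], [-0.929, -0.371, -0.001], [0.0, 0.002, -1.0]]
ft_force: [0.4, 0.1, -0.3]
opening: 0.0567
grip_force: 0.0
```

Emit:
apply_moves(commands=[{"dx": 0, "dy": 0, "dz": 0, "rx": 0, "ry": 0, "rz": 0}, {"dx": 0, "dy": 0, "dz": 0, "rx": 0, "ry": 0, "rz": 0}, {"dx": 0, "dy": 0, "dz": 0, "rx": 0, "ry": 0, "rz": 0}, {"dx": 0, "dy": 0, "dz": 0, "rx": 0, "ry": 0, "rz": 0}, {"dx": 0, "dy": 0, "dz": 0, "rx": 0, "ry": 0, "rz": 0}, {"dx": 0, "dy": 0, "dz": 0, "rx": 0, "ry": 0, "rz": 0}, {"dx": 0, "dy": 0, "dz": 0, "rx": 0, "ry": 0, "rz": 0}, {"dx": 0, "dy": 0, "dz": 0, "rx": 0, "ry": 0, "rz": 0}], fingers=-1, force=30)

```text
clock: 2.67
eef_pos: [0.5152, 0.2886, 0.2668]
ee_rot: [[0.371, -0.929, 0.0], [-0.929, -0.371, 0.0], [-0.0, -0.0, -1.0]]
ft_force: [-0.7, 0.3, 0.0]
opening: 0.0113
grip_force: 0.0
```

Emit:
apply_moves(commands=[{"dx": 0, "dy": 0, "dz": 0, "rx": 0, "ry": 0, "rz": 0}, {"dx": 0, "dy": 0, "dz": 0, "rx": 0, "ry": 0, "rz": 0}, {"dx": 0, "dy": 0, "dz": 0, "rx": 0, "ry": 0, "rz": 0}, {"dx": 0, "dy": 0, "dz": 0, "rx": 0, "ry": 0, "rz": 0}])

```text
clock: 3.0
eef_pos: [0.5152, 0.2887, 0.2668]
ee_rot: [[0.371, -0.929, 0.0], [-0.929, -0.371, 0.0], [-0.0, -0.0, -1.0]]
ft_force: [-0.1, 0.2, 0.8]
opening: 0.0077
grip_force: 30.0
```

Emit:
apply_moves(commands=[{"dx": 0, "dy": 0, "dz": 0.012, "rx": 0, "ry": 0, "rz": 0}, {"dx": 0, "dy": 0, "dz": 0.028, "rx": 0, "ry": 0, "rz": 0}, {"dx": 0, "dy": 0, "dz": 0.046, "rx": 0, "ry": 0, "rz": 0}, {"dx": 0, "dy": 0, "dz": 0.066, "rx": 0, "ry": 0, "rz": 0}, {"dx": 0, "dy": 0, "dz": 0.086, "rx": 0, "ry": 0, "rz": 0}, {"dx": 0, "dy": 0, "dz": 0.106, "rx": 0, "ry": 0, "rz": 0}, {"dx": 0, "dy": 0, "dz": 0.124, "rx": 0, "ry": 0, "rz": 0}, {"dx": 0, "dy": 0, "dz": 0.136, "rx": 0, "ry": 0, "rz": 0}, {"dx": 0, "dy": 0, "dz": 0.14, "rx": 0, "ry": 0, "rz": 0}, {"dx": 0, "dy": 0, "dz": 0.14, "rx": 0, "ry": 0, "rz": 0}])

```text
clock: 3.83
eef_pos: [0.515, 0.2885, 0.4066]
ee_rot: [[0.371, -0.929, -0.001], [-0.929, -0.371, 0.0], [-0.001, 0.0, -1.0]]
ft_force: [0.4, 0.1, -4.8]
opening: 0.0078
grip_force: 30.0
```

```bash
python3 - <<'E'
from h import *
s=state();print(s["clock"],s["eef_pos"],s["opening"],s["grip_force"],s["ft_force"],s["moment"])
f=grab_frame("side"); cv2.imwrite("pics/c4.png",cv2.resize(f["img"][60:190,200:330],None,fx=4,fy=4,interpolation=2))
E
```

```text
3.8333 [0.51499258 0.28852793 0.4065541 ] 0.0077982019063610585 29.961421054322273 [ 0.37233639  0.14617868 -4.83229031] [ 0.0390112  -0.02718988 -0.01083478]
```

View pics/c4.png

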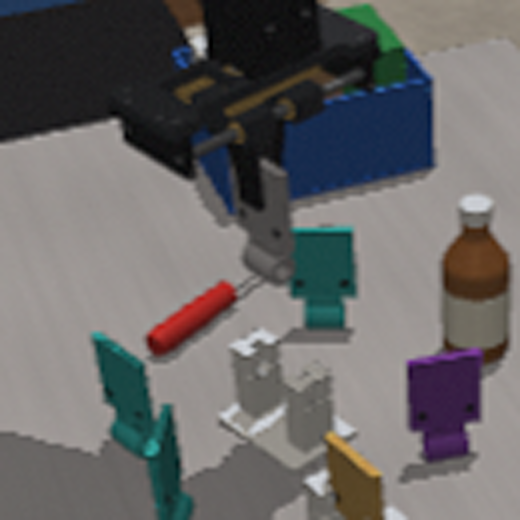

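The leaf is held upright and clear of its rack, with the knuckle at (268,265) in the crop. Moving across to the jamb.

Emit:
apply_moves(commands=[{"dx": 0.004, "dy": -0.02, "dz": 0, "rx": 0, "ry": 0, "rz": -1.2}, {"dx": 0.01, "dy": -0.049, "dz": 0, "rx": 0, "ry": 0, "rz": -3.2}, {"dx": 0.016, "dy": -0.08, "dz": 0, "rx": 0, "ry": 0, "rz": -5.1}, {"dx": 0.023, "dy": -0.112, "dz": 0, "rx": 0, "ry": 0, "rz": -7.1}, {"dx": 0.03, "dy": -0.145, "dz": 0, "rx": 0, "ry": 0, "rz": -9.2}, {"dx": 0.036, "dy": -0.177, "dz": 0, "rx": 0, "ry": 0, "rz": -11.2}, {"dx": 0.043, "dy": -0.209, "dz": 0, "rx": 0, "ry": 0, "rz": -13.2}, {"dx": 0.05, "dy": -0.241, "dz": 0, "rx": 0, "ry": 0, "rz": -15.3}, {"dx": 0.056, "dy": -0.273, "dz": 0, "rx": 0, "ry": 0, "rz": -17.3}, {"dx": 0.063, "dy": -0.305, "dz": 0, "rx": 0, "ry": 0, "rz": -19.4}])

```text
clock: 4.72
eef_pos: [0.5778, -0.0179, 0.4045]
ee_rot: [[0.039, -0.999, -0.004], [-0.999, -0.039, -0.0], [-0.0, 0.004, -1.0]]
ft_force: [1.4, 1.0, -4.4]
opening: 0.0077
grip_force: 30.0
```

Emit:
apply_moves(commands=[{"dx": 0.007, "dy": -0.032, "dz": 0, "rx": 0, "ry": 0, "rz": -2}, {"dx": 0.013, "dy": -0.064, "dz": 0, "rx": 0, "ry": 0, "rz": -4}, {"dx": 0.02, "dy": -0.096, "dz": 0, "rx": 0, "ry": 0, "rz": -6.1}, {"dx": 0.026, "dy": -0.126, "dz": 0, "rx": 0, "ry": 0, "rz": -8}, {"dx": 0.031, "dy": -0.152, "dz": 0, "rx": 0, "ry": 0, "rz": -9.6}, {"dx": 0.035, "dy": -0.17, "dz": 0, "rx": 0, "ry": 0, "rz": -10.8}, {"dx": 0.036, "dy": -0.177, "dz": 0, "rx": 0, "ry": 0, "rz": -11.2}, {"dx": 0.036, "dy": -0.177, "dz": 0, "rx": 0, "ry": 0, "rz": -11.2}, {"dx": 0.036, "dy": -0.177, "dz": 0, "rx": 0, "ry": 0, "rz": -11.2}])

```text
clock: 5.47
eef_pos: [0.614, -0.1932, 0.4049]
ee_rot: [[-0.154, -0.988, -0.003], [-0.988, 0.154, 0.001], [-0.001, 0.003, -1.0]]
ft_force: [-0.4, -0.0, -4.4]
opening: 0.0079
grip_force: 30.0
```

```bash
cat > m.py <<'E'
from h import *
import sys
tag=sys.argv[1]
s=state(); p=s["eef_pos"]; R=s["ee_rot"]; print(s["clock"],p,"yaw",np.degrees(np.arctan2(R[1,1],R[0,1])),"tilt",R[:2,2],s["ft_force"],s["grip_force"])
f=grab_frame("side"); np.savez(f"side{tag}.npz",**f)
g=grab_frame("top"); np.savez(f"top{tag}.npz",**g)
cv2.imwrite(f"pics/s{tag}.png",cv2.resize(f["img"][140:300,300:460],None,fx=3.7,fy=3.7,interpolation=2))
E
python3 m.py 5; python3 - <<'E'
from h import *
# knuckle axis & gap from initial and new side cloud, in the frame yaw -8.8 about (0.614,-0.1935)
a=np.radians(-8.8); ex=np.array([np.cos(a),np.sin(a)]); ey=np.array([-ex[1],ex[0]]); o=np.array([.614,-.1935])
for n in("side0","top0","side5"):
    f=dict(np.load(n+".npz")); P=cloud(f).reshape(-1,3); I=f["img"].reshape(-1,3).astype(int)
    l=np.c_[(P[:,:2]-o)@ex,(P[:,:2]-o)@ey,P[:,2]]
    sat=I.max(1)-I.min(1)
    for s in(-1,1):
        m=(abs(l[:,0])<.03)&(s*l[:,1]>.015)&(s*l[:,1]<.07)&(l[:,2]>.098)&(l[:,2]<.12)&(sat<40)
        q=l[m]
        if len(q)<10: print(n,s,len(q)); continue
        # circle-fit cross section with r=13 fixed
        from scipy.optimize import least_squares
        r=least_squares(lambda t:np.hypot(q[:,0]-t[0]-t[2]*(q[:,1]-s*.041),q[:,2]-t[1])-.013,[0,.1,0],loss="soft_l1",f_scale=.002)
        print(n,s,len(q),"y",np.percentile(q[:,1],[2,98]).round(4),"axis x,z",r.x[:2].round(4))
    m=(I[:,2]>I[:,0]+60)&(I[:,2]>I[:,1]+60)&(abs(l[:,0])<.02)&(abs(l[:,1])<.02)&(l[:,2]>.085); 
    if m.sum(): print(" foot",l[m].mean(0).round(4),np.ptp(l[m],0).round(3))
    m=(np.hypot(l[:,0],l[:,1])<.06)&(l[:,2]>.15)&(l[:,2]<.185)&(abs(l[:,0])<.025)
    if n=="side5": q=l[m]; print("held",len(q),q.min(0),q.max(0),np.median(q,0))
E
```

```text
5.4667 [ 0.61396018 -0.19319377  0.40489766] yaw 171.14554685346903 tilt [-0.00328194  0.00111471] [-0.41065986 -0.03208628 -4.41658441] 29.974391406867653
side0 -1 146 y [-0.0614 -0.0249] axis x,z [0.0005 0.0989]
side0 1 129 y [0.02   0.0566] axis x,z [0.    0.099]
 foot [-0.0008 -0.0014  0.0963] [0.023 0.023 0.006]
top0 -1 92 y [-0.0574 -0.0197] axis x,z [0.002  0.0997]
top0 1 89 y [0.0252 0.0614] axis x,z [0.0009 0.0991]
 foot [-0.0003  0.0004  0.0962] [0.02  0.018 0.017]
side5 -1 148 y [-0.0618 -0.0247] axis x,z [0.0002 0.0988]
side5 1 115 y [0.0202 0.057 ] axis x,z [0.0001 0.0989]
 foot [-0.0008 -0.0012  0.0962] [0.021 0.022 0.007]
held 129 [-0.01442482 -0.02012613  0.1554026 ] [0.01039342 0.01782769 0.1839047 ] [-0.0073687  -0.01036771  0.17212238]
```

View pics/s5.png

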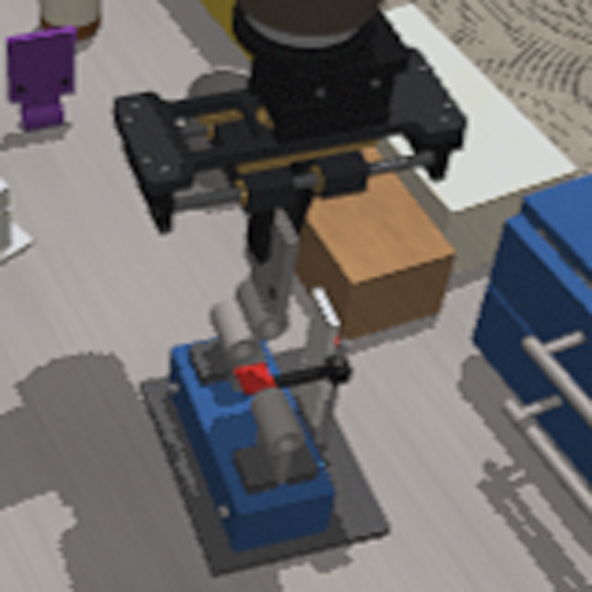

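The leaf hangs above the gap, with its knuckle at (262,315) in the crop, between the fixed knuckles at (232,330) and (278,425). Now I'll fit the held knuckle in the same camera, so the calibration bias cancels.

```bash
cat > fit.py <<'E'
from h import *
import sys
from scipy.optimize import least_squares
tag=sys.argv[1]; zb=float(sys.argv[2])
a=np.radians(-8.8); ex=np.array([np.cos(a),np.sin(a)]); ey=np.array([-ex[1],ex[0]]); o=np.array([.614,-.1935])
f=dict(np.load(f"side{tag}.npz")); P=cloud(f).reshape(-1,3)
l=np.c_[(P[:,:2]-o)@ex,(P[:,:2]-o)@ey,P[:,2]]
m=(abs(l[:,0])<.022)&(abs(l[:,1])<.025)&(abs(l[:,2]-zb)<.016); m&=~((abs(l[:,0])<.006)&(l[:,2]>zb+.011)); q=l[m]
e=q[q[:,1]>-.016+0*q[:,1]]  # drop the end face
r=least_squares(lambda t:np.hypot(e[:,0]-t[0],e[:,2]-t[1])-.013,[0,zb],loss="soft_l1",f_scale=.0015)
print("knuckle",len(e),r.x.round(4),"res",np.median(abs(r.fun)).round(4),"y",np.percentile(q[:,1],[2,98]).round(4))
m=(abs(l[:,0])<.012)&(abs(l[:,1])<.04)&(l[:,2]>zb+.024)&(l[:,2]<zb+.045); q=l[m]
sl=least_squares(lambda t:q[:,0]-t[0]-t[1]*(q[:,1])-t[2]*(q[:,2]-zb),[0,0,0],loss="soft_l1",f_scale=.001).x
print("plate",len(q),"x face",sl.round(4),"y",np.percentile(q[:,1],[2,98]).round(4))
E
python3 fit.py 5 .167
```

```text
knuckle 75 [0.0005 0.1685] res 0.001 y [-0.0195  0.016 ]
plate 76 x face [-0.0049 -0.0273 -0.0087] y [-0.0306  0.025 ]
```

Alignment in the shared camera is within about 0.5 mm, so I'm descending.

Emit:
apply_moves(commands=[{"dx": 0, "dy": 0, "dz": -0.008, "rx": 0, "ry": 0, "rz": 0}, {"dx": 0, "dy": 0, "dz": -0.018, "rx": 0, "ry": 0, "rz": 0}, {"dx": 0, "dy": 0, "dz": -0.028, "rx": 0, "ry": 0, "rz": 0}, {"dx": 0, "dy": 0, "dz": -0.034, "rx": 0, "ry": 0, "rz": 0}, {"dx": 0, "dy": 0, "dz": -0.037, "rx": 0, "ry": 0, "rz": 0}, {"dx": 0, "dy": 0, "dz": -0.04, "rx": 0, "ry": 0, "rz": 0}, {"dx": 0, "dy": 0, "dz": -0.043, "rx": 0, "ry": 0, "rz": 0}, {"dx": 0, "dy": 0, "dz": -0.046, "rx": 0, "ry": 0, "rz": 0}, {"dx": 0, "dy": 0, "dz": -0.049, "rx": 0, "ry": 0, "rz": 0}, {"dx": 0, "dy": 0, "dz": -0.052, "rx": 0, "ry": 0, "rz": 0}])

```text
clock: 6.4
eef_pos: [0.6143, -0.1934, 0.3548]
ee_rot: [[-0.154, -0.988, 0.001], [-0.988, 0.154, -0.0], [-0.0, -0.001, -1.0]]
ft_force: [-0.1, -0.5, -4.8]
opening: 0.0079
grip_force: 30.0
```

Emit:
apply_moves(commands=[{"dx": 0, "dy": 0, "dz": -0.001, "rx": 0, "ry": 0, "rz": 0}, {"dx": 0, "dy": 0, "dz": -0.002, "rx": 0, "ry": 0, "rz": 0}, {"dx": 0, "dy": 0, "dz": -0.003, "rx": 0, "ry": 0, "rz": 0}, {"dx": 0, "dy": 0, "dz": -0.004, "rx": 0, "ry": 0, "rz": 0}, {"dx": 0, "dy": 0, "dz": -0.005, "rx": 0, "ry": 0, "rz": 0}, {"dx": 0, "dy": 0, "dz": -0.006, "rx": 0, "ry": 0, "rz": 0}, {"dx": 0, "dy": 0, "dz": -0.007, "rx": 0, "ry": 0, "rz": 0}, {"dx": 0, "dy": 0, "dz": -0.008, "rx": 0, "ry": 0, "rz": 0}, {"dx": 0, "dy": 0, "dz": -0.009, "rx": 0, "ry": 0, "rz": 0}, {"dx": 0, "dy": 0, "dz": -0.01, "rx": 0, "ry": 0, "rz": 0}])

```text
clock: 7.23
eef_pos: [0.6142, -0.1934, 0.3449]
ee_rot: [[-0.153, -0.988, 0.0], [-0.988, 0.153, -0.0], [0.0, -0.0, -1.0]]
ft_force: [-1.0, 1.7, -3.6]
opening: 0.0077
grip_force: 30.0
```

```bash
python3 m.py 6; python3 fit.py 6 .104; python3 -c "
import cv2,numpy as np
i=np.load('side6.npz')['img'];cv2.imwrite('pics/z6.png',cv2.resize(i[205:275,335:415],None,fx=7,fy=7,interpolation=2))"
```

```text
7.2333 [ 0.61420561 -0.19338424  0.34492308] yaw 171.17235554027522 tilt [ 0.00027267 -0.00012476] [-1.02618083  1.73210958 -3.64570896] 29.97911070473492
knuckle 78 [-0.0005  0.1049] res 0.0012 y [-0.0198  0.0236]
plate 60 x face [-0.003  -0.0393 -0.0271] y [-0.0315  0.0239]
```

View pics/z6.png

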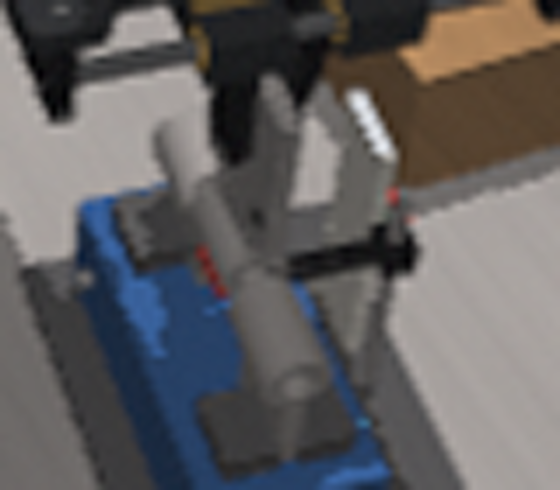

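The knuckle is in the gap, pressing the foot at (212,270) in the crop, and the contact forces are small. I'll go the last 7 mm.

Emit:
apply_moves(commands=[{"dx": 0, "dy": 0, "dz": -0.001, "rx": 0, "ry": 0, "rz": 0}, {"dx": 0, "dy": 0, "dz": -0.002, "rx": 0, "ry": 0, "rz": 0}, {"dx": 0, "dy": 0, "dz": -0.003, "rx": 0, "ry": 0, "rz": 0}, {"dx": 0, "dy": 0, "dz": -0.004, "rx": 0, "ry": 0, "rz": 0}, {"dx": 0, "dy": 0, "dz": -0.005, "rx": 0, "ry": 0, "rz": 0}, {"dx": 0, "dy": 0, "dz": -0.006, "rx": 0, "ry": 0, "rz": 0}, {"dx": 0, "dy": 0, "dz": -0.007, "rx": 0, "ry": 0, "rz": 0}, {"dx": 0, "dy": 0, "dz": -0.007, "rx": 0, "ry": 0, "rz": 0}, {"dx": 0, "dy": 0, "dz": -0.007, "rx": 0, "ry": 0, "rz": 0}, {"dx": 0, "dy": 0, "dz": -0.007, "rx": 0, "ry": 0, "rz": 0}])

```text
clock: 8.17
eef_pos: [0.6142, -0.1934, 0.3378]
ee_rot: [[-0.153, -0.988, 0.0], [-0.988, 0.153, -0.0], [0.0, -0.0, -1.0]]
ft_force: [0.3, -0.1, -2.6]
opening: 0.0079
grip_force: 30.0
```

```bash
python3 m.py 7; python3 fit.py 7 .098; python3 - <<'E'
from h import *
# pointer (red) and line (green) near the scale, initial / now
for t in "067":
    f=dict(np.load(f"side{t}.npz")); I=f["img"].astype(int); P=cloud(f)
    w=np.zeros(I.shape[:2],bool); w[215:275,375:420]=1
    for n,m in(("red",(I[...,2]>I[...,0]+35)&(I[...,2]>I[...,1]+35)&w),("green",(I[...,1]>I[...,0]+15)&(I[...,1]>I[...,2]+15)&w)):
        v,u=np.nonzero(m)
        if len(v): print(t,n,len(v),"px",u.mean().round(1),v.mean().round(1),np.median(P[m],0).round(4))
i=np.load("side7.npz")["img"];cv2.imwrite("pics/z7.png",cv2.resize(i[205:275,335:415],None,fx=7,fy=7,interpolation=2))
E
```

```text
8.1667 [ 0.61423793 -0.19336145  0.33782261] yaw 171.17539592112283 tilt [ 1.62282644e-04 -6.52088993e-05] [ 0.25601854 -0.1080767  -2.57313459] 29.975374604109675
knuckle 75 [0.     0.0983] res 0.001 y [-0.0191  0.0229]
plate 58 x face [-0.0031 -0.033  -0.0281] y [-0.0314  0.0244]
0 red 8 px 393.5 223.2 [ 0.71   -0.158   0.0834]
6 red 8 px 393.5 223.8 [ 0.7101 -0.1572  0.0816]
7 red 10 px 392.9 226.4 [ 0.7068 -0.159   0.0802]
```

View pics/z7.png

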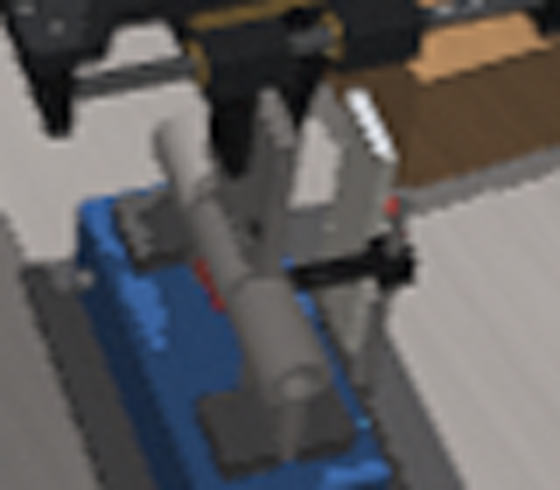

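The held knuckle fits at x 0.0, z 98.3 mm, against 0.2 and 98.9 mm for the fixed knuckles in the same camera. The red pointer, at (393,205) in the crop, has dropped by about 3 px, or roughly 10 mm. I'll let it settle and hand in.

Emit:
apply_moves(commands=[{"dx": 0, "dy": 0, "dz": 0, "rx": 0, "ry": 0, "rz": 0}, {"dx": 0, "dy": 0, "dz": 0, "rx": 0, "ry": 0, "rz": 0}, {"dx": 0, "dy": 0, "dz": 0, "rx": 0, "ry": 0, "rz": 0}])

```text
clock: 8.52
eef_pos: [0.6142, -0.1933, 0.3378]
ee_rot: [[-0.153, -0.988, 0.0], [-0.988, 0.153, -0.0], [0.0, -0.0, -1.0]]
ft_force: [-0.6, -0.4, -2.8]
opening: 0.0078
grip_force: 30.0
```

```bash
python3 -c "
from rig import *
print(close_job())"
```

```text
the job is handed in; nothing more can be done
None
```

I handed the job in at 8.5 s with the steel leaf held upright in the jamb's gap, its hole within about 1 mm of the fixed knuckles' axis by camera, and the gauge about 10 mm down; no verdict came back.

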